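# Lock a tap back plate in the cam clamping board

### The arm

A 7-joint arm with a two-finger parallel gripper is mounted at the origin on the work surface; the furniture and walls round the work are solid. World frame = base frame: x ahead of the robot, y to its left, z up, the work surface at z = 0. Lengths are in m, angles in rad, forces in N, time in s.
With the tool pointing down it reaches from about 0.4 to 0.875 m from the base axis. Payload 19.3 kg.
Tool frame: the origin (TCP) lies midway between the tips of the shut fingers; the grasp point (between the pads) lies 19 mm behind it; x points along the fingers, y is the direction in which the jaws open and shut, and the axes are right-handed (so a half turn about x gives the same grasp; the last joint's range is limited). The gripper opens to 85 mm and grips with 20 to 120 N. Pads are 22 mm wide; open, the fingers measure 114 mm over their backs; the gripper's body (76 mm by 85 mm) begins 54 mm behind the grasp point. The pads swing forward as they close: fully open they stand 13 mm farther back than shut.
Start: joints at [1.262, 0.521, -0.036, 1.599, 0.021, 1.021, -0.113], TCP at [0.148, -0.607, 0.231] pointing down, gripper open.
Joint ranges: [-2.91, 2.91], [-0.3, 2.13], [-1.5, 1.42], [0.17, 2.43], [-1.26, 4.41], [0.16, 1.93], [-2.52, 2.52]. Speed limits (rad/s): [1.89, 1.89, 2.39, 2.39, 3.01, 3.01, 3.01].

### API

Orientations are given as [roll, pitch, yaw] about the fixed x, y, z axes, in that order (R = Rz(yaw) Ry(pitch) Rx(roll)).
In Python, from workcell import telemetry, vision, workorder gives the robot as it stands. The module is installed in compiled form; this text tells all that it offers.
- The arm moves only by the tool play_rows, never from a script. Its argument "deltas" is a list of rows, each a list of 7 numbers: the shift along the world's x, y, z in mm, then the turn, a rotation vector about the world's x, y, z in degrees, then the finger opening in mm, from 0 to 85.4. In form: [[x, y, z, wx, wy, wz, jaw], ...]. A call has 1 to 8 rows; each row shifts and turns the commanded pose from where the row before left it; what a row does not reach is not made up. A row lasts 1/8 s, in which the tool goes at most 62.5 mm and 10.7 degrees, less where a joint would pass 70% of its speed; a pose out of reach is approached as far as the arm can. A call with a gripper value outside its range is refused whole. The fingers move at their own pace and stop on an object; "grip_force" is the grip in N (left out, the last holds). Time passes only in rows, so rows that do not move let the fingers close. It gives the time, the measured TCP pose, the force and the opening at its end, in the units of the state.
- telemetry.observe(): the state, without advancing time (a new reading comes with each control period).
- vision.grab_frame(name): name is "scene" or "side" or "wrist"; returns the picture (384x512x3 uint8, red, green, blue); there is no depth.
- vision.camera_info(name): a dict with "mtx" (3x3 intrinsics, pixels), "rvec" (rotation vector, rad) and "tvec" (3), from world to camera coordinates, as OpenCV has them. Camera axes: x right, y down, z forward; pixel columns grow to the right and rows downward; lengths in m; the calibration is good to about 2 mm. A picture is of the moment at which its call begins: read the wrist's pose just before it. camera_info takes no time and is no camera call; for the wrist camera it gives the pose at the moment of the call.
- workorder.job_done(): hands the job in, once; it reports no verdict.
The state is a dict: "clock": time; "qpos": joint angles; "qd": joint speeds; "joint_efforts": joint torques, N m; "position": TCP position; "tool_rot": TCP orientation; "force": force on the tool from outside, world axes, zero at the start; "moment": the same for the moment, N m; "grip_width": finger opening in m.
Only numpy, scipy, OpenCV 4.12 (cv2) and the standard library are available. Lean on these libraries where they do the work, as an engineer would, in place of code of your own. Each camera call takes 0.05 s, during which the arm holds its last target. There are 200 camera calls.

### The job

Without pinching or lifting anything, push the brass back plate across the clamping board with the fingertips until it sits fully home in the corner, one long side flush against the wooden fence and one end against the steel end stop. Then, with the plate home, push the cam lever round counter-clockwise (seen from above) as far as it goes, so that the cam holds the plate tight, and leave it locked; do not disturb the file, the tin or the pipe tee lying round the board.

Things in the scene. Friction and masses are not known exactly. Their poses are not given: they have to be found in the camera images.
- board: Fixed plywood clamping board, 18 mm thick, flat on the table; spans x -145 to +80 mm, y -250 to +80 mm in its own frame. Origin on the table directly below the home place of the plate's centre. Its x axis points across the board to the fence, its y axis along the fence to the end stop, z up.
- fence (a point): Point on the working face of the dark wooden fence, at the board's top face, x = +25, y = 0 mm of the board. The straight face runs from y = -232 to +68 mm; the fence is 30 mm thick and stands 24 mm above the board's top. Axes as board.
- stop (a point): Point on the working face of the steel end stop, at the board's top face, x = 0, y = +50 mm of the board. The block spans x -25 to +19 mm, is 22 mm thick and stands 20 mm above the board's top, its two screw heads 4 mm more. Axes as board.
- seat (a point): Point on the board's top face (18 mm above the table) where the centre of the plate's underside is when the plate is home; axes as board.
- plate: Loose brass back plate of a tap, about 0.4 kg: 50 mm along its x, 100 mm along its y, 12 mm thick, two 8 mm screw holes, in its middle a bored round boss, 30 mm diameter (33 at its foot), 14 mm high. Origin at the centre of its underside, z up. It starts flat on the board, 105 to 150 mm short of home along the fence, 16 to 38 mm across, askew by up to 0.3 rad; either way round is home.
- cam_lever (a joint): Turn of the cam lever about its upright bolt: 0 = fully open, grows counter-clockwise seen from above; tight at its end of about 1.57 rad. It starts between 0 and 0.3. The cam first touches a plate that is home at about 1.3; it stays where it is left. Friction about 0.12 N m, rising to roughly 0.7 N m while tightening.
- pivot (a point): Axis of the cam's bolt at the height of the board's top face, at x = -59.1 mm, y = 0 of the board; axes as board.
- knob (a point): Centre of the black ball (22 mm diameter) at the end of the cam lever, 103 mm from the bolt axis, 13.5 mm above the board's top. The lever is a straight round steel bar, 11 mm diameter, from the cam to this ball, about 12 mm above the board's top. At joint value q it points from the bolt at 135 degrees + q from the board's x axis, counted counter-clockwise from above.
- cam: Dark steel eccentric disc of 52 mm diameter, turning with the lever, 2 to 15 mm above the board's top; origin on the bolt axis at the board's top, x axis along the lever towards its ball, z up. The bolt's head reaches 24 mm above the board's top. It bears on the middle of the long side of a plate that is home, and leaves up to 9.5 mm free there when open.
- flat_file: Loose flat file with a wooden handle, 260 x 27 x 27 mm, on the table in front of the board. Leave alone.
- paste_tin: Loose round tin, 69 mm diameter, 42 mm high, on the table left of the board. Leave alone.
- copper_tee: Loose copper pipe tee, 76 x 51 x 25 mm, on the table right of the board. Leave alone.

How it is judged:
By the outcome, as a careful person would: the job done as asked, in the order asked, and still so for the second after the job is handed in, with the robot touching nothing.
It also fails if it takes over 72 s, if anything falls off the work surface, if the arm or the gripper's body presses on something with over 40 N, if the wrist force passes 120 N, or if a joint passes its speed limit or range.

## Working session

There is one attempt and no reset: what is moved stays moved. The work goes in short steps, Python scripts to look and compute and a tool call to move; the robot and the scene stay as the last step left them, time stands still between calls to the robot, and variables do not carry over. Pictures are saved under pics/ and viewed, about 8 in all and at most 12, crops included, and the job is handed in when it is done.

Besides the shell and the picture viewer there is one more tool, called after ">>>" as name(argument=value, ...) on one line, values as JSON. play_rows: Moves the arm, as the interface text tells. Its arguments: {"type":"object","properties":{"deltas":{"type":"array","items":{"type":"array","items":{"type":"number"}}},"grip_force":{"type":"number"}},"required":["deltas"]}

```bash
mkdir -p pics; cat > h.py <<'E'
import numpy as np, cv2
from workcell import telemetry, vision, workorder
def cam(n):
    c=vision.camera_info(n); return np.array(c["mtx"]),np.array(c["rvec"],float),np.array(c["tvec"],float).ravel()
def ray(n,uv,z,c=None):
    K,r,t=c or cam(n); R=cv2.Rodrigues(r)[0]
    uv=np.atleast_2d(np.array(uv,float)); d=np.c_[uv,np.ones(len(uv))]@np.linalg.inv(K).T@R
    o=-R.T@t; return o+d*((z-o[2])/d[:,2])[:,None]
def proj(n,P,c=None):
    K,r,t=c or cam(n); return cv2.projectPoints(np.array(P,float).reshape(-1,1,3),r,t,K,None)[0].reshape(-1,2)
def grab(n,f):
    im=vision.grab_frame(n); cv2.imwrite("pics/"+f,im[:,:,::-1]); return im
E
python3 - <<'E'
from h import *
a=grab("scene","scene0.png");b=grab("side","side0.png")
for n in("scene","side","wrist"):
    K,r,t=cam(n);print(n,K[0,0],-cv2.Rodrigues(r)[0].T@t)
s=telemetry.observe();print(s)
E
```

```text
scene 359.7235199046395 [ 0.21659045 -0.52497805  0.70468945]
side 346.46902920394734 [ 0.32916165 -0.75165211  0.54961758]
wrist 303.7014913451002 [ 0.22434654 -0.58842408  0.37359456]
{'clock': 0.1, 'qpos': array([ 1.26180552,  0.52197001, -0.03630329,  1.59993429,  0.02116359,
        1.02108447, -0.11283098]), 'qd': array([ 0.00167333, -0.00138805, -0.00114769,  0.00040944, -0.00108334,
        0.00243886,  0.0003726 ]), 'joint_efforts': array([ 5.39244284e-03, -9.28484344e+01,  1.98445424e+00, -3.70527256e+01,
        1.80235785e-02,  5.40246532e-03, -1.09257569e-04]), 'position': array([ 0.14772501, -0.60699026,  0.2307798 ]), 'tool_rot': array([-1.52053167,  1.56978362,  1.85976956]), 'force': array([-0.54491385, -0.21803941, -0.07787812]), 'moment': array([-0.00044094, -0.03389585, -0.08390882]), 'grip_width': 0.08550061423055391}
```

View pics/scene0.png

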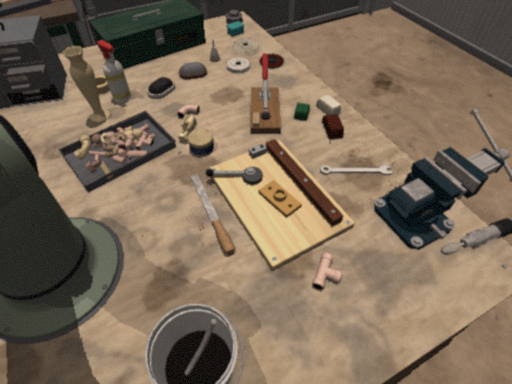

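View pics/side0.png

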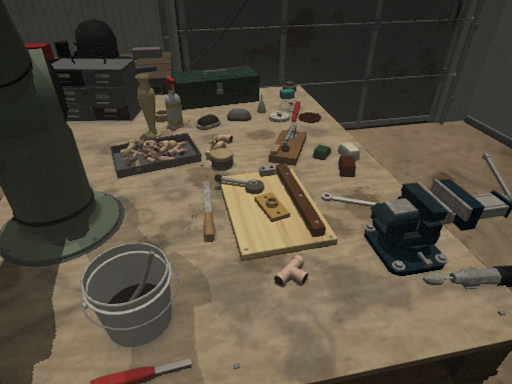

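The scene shows the board (corners about (275,263), (352,222), (208,172)), the fence on its right side and the stop at its top. The plate is near (280,197) and the lever points left to the ball at (211,173). I'll measure on an enlarged crop.

```bash
python3 - <<'E'
from h import *
a=cv2.imread("pics/scene0.png");b=cv2.imread("pics/side0.png")
A=cv2.resize(a[130:275,195:360],None,fx=4.8,fy=4.1,interpolation=cv2.INTER_CUBIC)
A=cv2.resize(a[130:275,195:365],None,fx=4,fy=4,interpolation=cv2.INTER_CUBIC)
cv2.imwrite("pics/crop0.png",A)
hsv=cv2.cvtColor(a,cv2.COLOR_BGR2HSV)
for p in [(250,215),(270,192),(312,180),(252,175),(230,174),(258,150),(290,240)]: print(p,hsv[p[1],p[0]])
print(ray("scene",[(275,263),(352,222),(208,172)],.018))
E
```

```text
(250, 215) [ 18  99 221]
(270, 192) [ 16 142 190]
(312, 180) [ 16 107 165]
(252, 175) [15 26 77]
(230, 174) [11 27 75]
(258, 150) [ 12  18 144]
(290, 240) [ 20  95 222]
[[ 0.42387239 -0.21306855  0.018     ]
 [ 0.6337641  -0.20594256  0.018     ]
 [ 0.40184847  0.09751781  0.018     ]]
```

View pics/crop0.png

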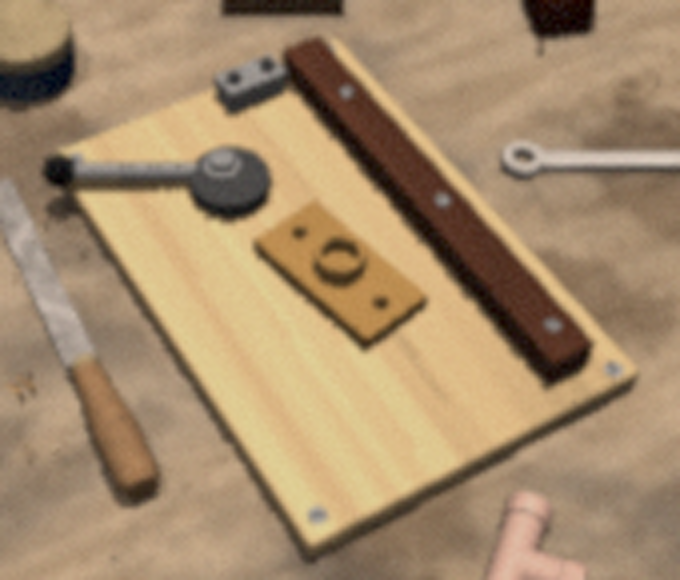

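The crop (4x, origin at (195,130)) shows the board's top corners at (308,545), (634,376), (335,40) and (62,153). The plate's top corners are at (317,203), (255,243), (368,343) and (426,298).

```bash
cat >> h.py <<'E'
def rigid(B,W):
    B=np.array(B,float);W=np.array(W,float)[:,:2];b=B.mean(0);w=W.mean(0)
    H=(B-b).T@(W-w);th=np.arctan2(H[0,1]-H[1,0],H[0,0]+H[1,1])
    R=np.array([[np.cos(th),-np.sin(th)],[np.sin(th),np.cos(th)]]);t=w-R@b
    return th,t,(W-(B@R.T+t))
E
python3 - <<'E'
from h import *
f=lambda L:np.array(L)/4+[195,130]-.375
W=ray("scene",f([(308,545),(634,376),(335,40),(62,153)]),.018)
B=np.array([(-145,-250),(80,-250),(80,80),(-145,80)])/1e3
th,t,e=rigid(B,W);print("board",th,t);print(e*1e3)
R=np.array([[np.cos(th),-np.sin(th)],[np.sin(th),np.cos(th)]])
P=ray("scene",f([(317,203),(255,243),(368,343),(426,298)]),.030)[:,:2]
pb=(P-t)@R*1e3;print("plate corners in board\n",pb,pb.mean(0),np.linalg.norm(np.diff(pb,axis=0,append=pb[:1]),axis=1))
k=ray("scene",f([(60,170)]),.0315)[:,:2];k=((k-t)@R)[0]*1e3;print("knob",k,np.degrees(np.arctan2(k[1],k[0]+59.1))-135, np.hypot(k[1],k[0]+59.1))
E
```

```text
board 0.020169046790957348 [0.55226864 0.03586231]
[[ 1.88219441  1.462441  ]
 [-4.07075559  1.65749187]
 [-4.67958538  1.28358381]
 [ 6.86814657 -4.40351667]]
plate corners in board
 [[ -20.68394398  -53.13442495]
 [ -70.49630058  -62.52848549]
 [ -50.55097723 -160.06420104]
 [  -3.08706226 -149.17464282]] [ -36.20457101 -106.22543857] [50.69042556 99.55416481 48.69708105 97.63899679]
knob [-149.60699679   50.08838511] 16.038979459506834 103.44255793367543
```

```bash
python3 - <<'E'
from h import *
from scipy.spatial.transform import Rotation as Ro
s=telemetry.observe();print(Ro.from_euler('xyz',s["tool_rot"]).as_matrix().round(3))
K,r,t=cam("wrist");print(cv2.Rodrigues(r)[0].round(3))
t=np.array([.5523,.0359])
for n,uv,z in [("file handle end",(195+135/4,130+495/4),.015),("file tip",(196,175),.004),("tin",(202,143),.02),("tee",(326,270),.012),("file mid",(216,219),.01)]:
    print(n,ray("scene",[uv],z)[0].round(3))
E
```

```text
[[-0.     0.236 -0.972]
 [ 0.001 -0.972 -0.236]
 [-1.    -0.001  0.   ]]
[[ 0.236 -0.972 -0.001]
 [-0.925 -0.225  0.307]
 [-0.299 -0.072 -0.952]]
file handle end [ 0.347 -0.145  0.015]
file tip [0.374 0.115 0.004]
tin [0.43  0.206 0.02 ]
tee [ 0.512 -0.276  0.012]
file mid [ 0.361 -0.044  0.01 ]
```

>>> play_rows(deltas=[[40,58,10,0,0,0,0],[40,58,10,0,0,0,0],[40,58,10,0,0,0,0],[40,58,0,0,0,0,0],[40,58,0,0,0,0,0],[40,58,0,0,0,0,0],[40,58,0,0,0,0,0],[40,58,0,0,0,0,0]])

```text
clock: 1.1
position: [0.4314, -0.1954, 0.2577]
tool_rot: [1.941, 1.571, -0.962]
force: [1.4, -1.0, 0.1]
grip_width: -0.0004
```

>>> play_rows(deltas=[[10,40,15,0,0,-6,0],[10,40,15,0,0,-6.4,0],[10,40,15,0,0,0,0],[0,40,10,0,0,0,0],[0,0,0,0,0,0,0]])

```text
clock: 1.72
position: [0.4608, -0.0346, 0.3132]
tool_rot: [-2.666, 1.57, 0.502]
force: [0.1, -1.4, 0.0]
grip_width: 0.0
```

```bash
python3 - <<'E'
from h import *
s=telemetry.observe();print(s["position"],s["qpos"],s["qd"].round(3))
import pickle
c=cam("wrist");pickle.dump(c,open("w1.pkl","wb"))
a=grab("wrist","wrist1.png");cv2.imwrite("pics/wrist1b.png",cv2.resize(a[:,:,::-1],(800,600),interpolation=cv2.INTER_CUBIC))
E
```

```text
[ 0.46083869 -0.03456725  0.31321398] [ 0.23306358  0.18250187 -0.33041966  1.88873667  0.06630496  1.07990042
 -1.66773293] [ 0.041  0.015  0.048  0.012  0.013 -0.011  0.044]
```

View pics/wrist1b.png

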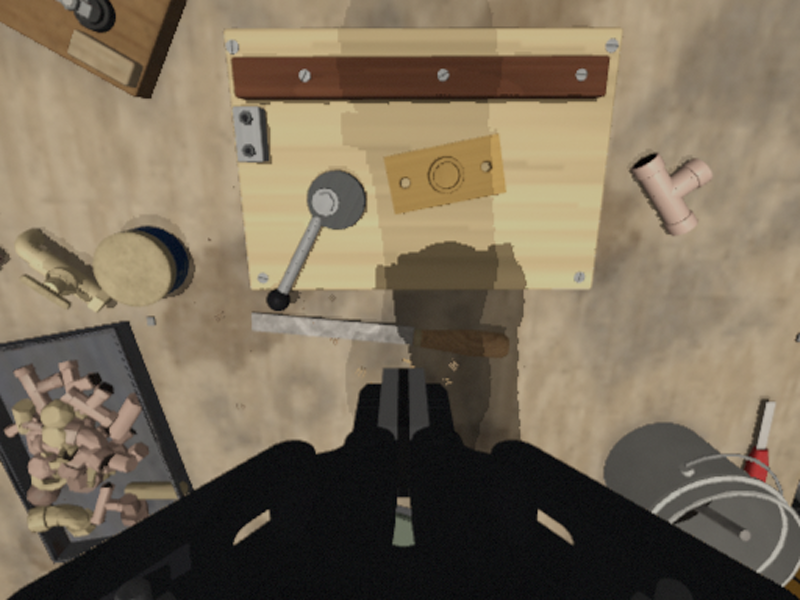

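The wrist view (800x600) shows the board's corners at (224,29), (621,29), (591,290) and (250,290). The plate's top corners are (385,158), (498,134), (506,190) and (396,213). The ball is at (278,300), the bolt near (326,202) and the stop's face near x=268.

```bash
python3 - <<'E'
from h import *
import pickle
c=pickle.load(open("w1.pkl","rb"))
f=lambda L:(np.array(L,float)+.5)/1.5625-.5
W=ray("wrist",f([(591,290),(621,29),(224,29),(250,290)]),.018,c)
B=np.array([(-145,-250),(80,-250),(80,80),(-145,80)])/1e3
th,t,e=rigid(B,W);print("board",th,t);print(e*1e3)
R=np.array([[np.cos(th),-np.sin(th)],[np.sin(th),np.cos(th)]])
g=lambda uv,z:((ray("wrist",f(uv),z,c)[:,:2]-t)@R*1e3).round(1)
pb=g([(385,158),(498,134),(506,190),(396,213)],.030);print(pb,pb.mean(0),np.linalg.norm(np.diff(pb,axis=0,append=pb[:1]),axis=1))
k=g([(278,300)],.0315)[0];print("knob",k,np.degrees(np.arctan2(k[1],k[0]+59.1))-135,np.hypot(k[1],k[0]+59.1))
print("bolt",g([(326,202)],.042),"fence face bottom",g([(240,102),(420,102),(600,102)],.018),"fence top in",g([(240,96),(600,96)],.042),"stop top",g([(266,109),(269,160)],.038))
print("file",g([(252,312),(410,325),(430,325),(507,332)],.015),"tin",g([(136,265)],.042))
E
```

```text
board 0.02723404075229897 [0.55080453 0.03656711]
[[ 0.72597319  0.48439286]
 [-1.21871198  2.6378869 ]
 [-0.68067307 -2.09168894]
 [ 1.17341187 -1.03059083]]
[[ -21.9  -53.1]
 [  -2.6 -149.2]
 [ -49.  -159. ]
 [ -68.9  -62.3]] [ -35.6 -105.9] [98.01887573 47.42362281 98.72638958 47.89196175]
knob [-149.7   49.1] 16.544849145328982 103.0493571061945
bolt [[-57.9  -2.4]] fence face bottom [[  23.9   70.7]
 [  23.7  -83.2]
 [  23.5 -237.1]] fence top in [[  26.3   62.6]
 [  25.9 -227.3]] stop top [[ 16.8  43.6]
 [-23.3  44.7]]
file [[-167.3   80.2]
 [-181.2  -75.3]
 [-181.2  -95.2]
 [-188.8 -172.2]] tin [[-113.2  170.6]]
```

>>> play_rows(deltas=[[4,-20,-50,0,0,0,0],[4,-19,-55,0,0,0,0],[0,0,-55,0,0,0,0],[0,0,-50,0,0,0,0],[0,0,-40,0,0,0,0],[0,0,0,0,0,0,0]])

```text
clock: 2.52
position: [0.4666, -0.0768, 0.0605]
tool_rot: [-0.057, 1.565, 3.106]
force: [0.3, -0.2, 0.9]
grip_width: -0.0001
```

>>> play_rows(deltas=[[0,0,-15,0,0,0,0],[0,0,-13,0,0,0,0],[0,0,-9,0,0,0,0],[0,0,0,0,0,0,0]])

```text
clock: 3.02
position: [0.4684, -0.0761, 0.0253]
tool_rot: [-0.06, 1.57, 3.104]
force: [-0.1, -0.4, -0.1]
grip_width: 0.0002
```

```bash
python3 - <<'E'
from h import *
from scipy.spatial.transform import Rotation as Ro
s=telemetry.observe();M=Ro.from_euler('xyz',s["tool_rot"]).as_matrix();print(s["position"],M.round(3),np.degrees(np.arctan2(M[1,1],M[0,1])))
E
```

```text
[ 0.46841784 -0.07613484  0.0252891 ] [[-0.001  0.022 -1.   ]
 [ 0.    -1.    -0.022]
 [-1.    -0.     0.001]] -88.71280931460274
```

>>> play_rows(deltas=[[5,0,-2,0,0,0,0],[6,0,0,0,0,0,0],[6,0,0,0,0,0,0],[6,0,0,0,0,0,0],[6,0,0,0,0,0,0],[6,0,0,0,0,0,0],[3,0,0,0,0,0,0]])

```text
clock: 3.9
position: [0.507, -0.0762, 0.0236]
tool_rot: [-2.591, 1.571, 0.573]
force: [-2.6, 0.3, 1.4]
grip_width: -0.0004
```

>>> play_rows(deltas=[[3,0,0,0,0,0,0],[3,0,0,0,0,0,0],[2,0,0,0,0,0,0],[2,0,0,0,0,0,0]])

```text
clock: 4.4
position: [0.5162, -0.0758, 0.0235]
tool_rot: [-0.304, 1.57, 2.861]
force: [-4.3, 1.9, 0.4]
grip_width: 0.0001
```

>>> play_rows(deltas=[[2,0,0,0,0,0,0],[2,0,0,0,0,0,0],[0,0,0,0,0,0,0]])

```text
clock: 4.78
position: [0.519, -0.0761, 0.0233]
tool_rot: [0.002, 1.567, -3.117]
force: [-13.1, 2.5, 6.1]
grip_width: -0.0003
```

>>> play_rows(deltas=[[-8,0,0,0,0,0,0],[-4,0,30,0,0,0,0],[0,-20,50,0,0,0,0],[0,-30,30,0,0,0,0],[0,-30,0,0,0,0,0],[0,-10,0,0,0,0,0],[0,0,0,0,0,0,0]])

```text
clock: 5.65
position: [0.5086, -0.1663, 0.1334]
tool_rot: [-2.067, 1.571, 1.096]
force: [0.1, 0.9, -0.6]
grip_width: 0.0002
```

```bash
python3 - <<'E'
from h import *
import pickle
s=telemetry.observe();print(s["position"],s["qd"].round(3))
c=cam("wrist");pickle.dump(c,open("w2.pkl","wb"))
a=grab("wrist","wrist2.png");b=grab("scene","scene2.png")
A=cv2.resize(a,(600,450),interpolation=cv2.INTER_CUBIC)[:,:,::-1]
Bc=cv2.resize(b[130:275,195:365],None,fx=2.8,fy=2.8,interpolation=cv2.INTER_CUBIC)[:,:,::-1]
cv2.imwrite("pics/w2b.png",A)
cv2.imwrite("pics/s2b.png",Bc)
E
```

```text
[ 0.50855873 -0.16628734  0.1334186 ] [-0.026 -0.    -0.014  0.009 -0.004  0.001 -0.012]
```

View pics/w2b.png

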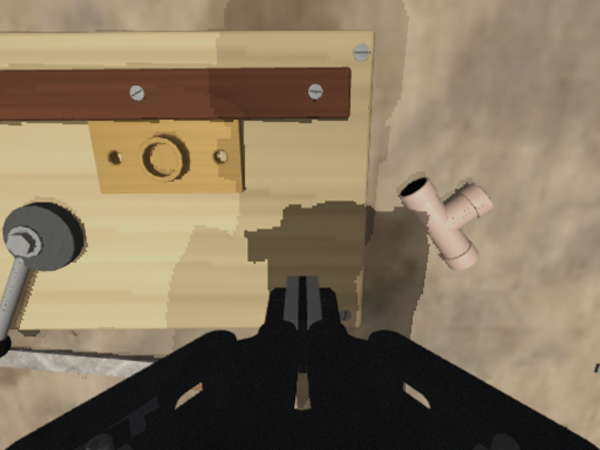

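The plate now lies flush along the fence, with its near end at about x=241 in this 600x450 picture.

```bash
python3 - <<'E'
from h import *
import pickle
c=pickle.load(open("w2.pkl","rb"))
f=lambda L:(np.array(L,float)+.5)/(600/512)-.5
print(ray("wrist",f([(238,124),(241,188),(102,192),(90,124),(163,157)]),.030,c)*1e3)
print("board c",ray("wrist",f([(374,31),(361,328)]),.018,c)*1e3, "fence end top",ray("wrist",f([(350,118),(350,70)]),.042,c)*1e3)
E
```

```text
[[ 577.57585489 -122.02833743   30.        ]
 [ 534.24128709 -122.64665616   30.        ]
 [ 529.32140154  -24.48169385   30.        ]
 [ 575.51407891  -23.50396459   30.        ]
 [ 554.72811732  -69.94152454   30.        ]]
board c [[ 637.05441758 -210.11662395   18.        ]
 [ 413.92882028 -217.69689363   18.        ]] fence end top [[ 583.17370104 -194.81143144   42.        ]
 [ 611.02549742 -193.0766511    42.        ]]
```

>>> play_rows(deltas=[[20,6,0,0,0,0,0],[20,5,-20,0,0,0,0],[6,0,-30,0,0,0,0],[0,0,-30,0,0,0,0],[0,0,-20,0,0,0,0],[0,0,-9,0,0,0,0],[0,0,0,0,0,0,0]])

```text
clock: 6.62
position: [0.5547, -0.1549, 0.0246]
tool_rot: [-0.563, 1.571, 2.602]
force: [0.0, -0.7, 0.4]
grip_width: -0.0001
```

>>> play_rows(deltas=[[0,8,-1,0,0,0,0],[0,8,0,0,0,0,0],[0,6,0,0,0,0,0],[0,6,0,0,0,0,0],[0,6,0,0,0,0,0],[0,6,0,0,0,0,0],[0,6,0,0,0,0,0],[0,6,0,0,0,0,0]])

```text
clock: 7.62
position: [0.5544, -0.1031, 0.0236]
tool_rot: [0.521, 1.57, -2.598]
force: [-2.2, -4.6, 3.3]
grip_width: 0.0
```

>>> play_rows(deltas=[[0,6,0,0,0,0,0],[0,6,0,0,0,0,0],[0,6,0,0,0,0,0],[0,6,0,0,0,0,0],[0,6,0,0,0,0,0],[0,6,0,0,0,0,0],[0,6,0,0,0,0,0],[0,6,0,0,0,0,0]])

```text
clock: 8.62
position: [0.5532, -0.0564, 0.0235]
tool_rot: [0.575, 1.568, -2.546]
force: [-8.0, -10.6, 9.0]
grip_width: -0.0001
```

```bash
python3 - <<'E'
from h import *
a=grab("scene","scene3.png");b=grab("wrist","wrist3.png")
A=cv2.resize(a[135:235,215:335],None,fx=3.3,fy=3.3,interpolation=cv2.INTER_CUBIC)[:,:,::-1]
B=cv2.resize(b[0:250,90:390],None,fx=1.32,fy=1.32,interpolation=cv2.INTER_CUBIC)[:,:,::-1]
cv2.imwrite("pics/c3.png",np.hstack([A,B[:330]]))
E
```

```text
(no output)
```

View pics/c3.png

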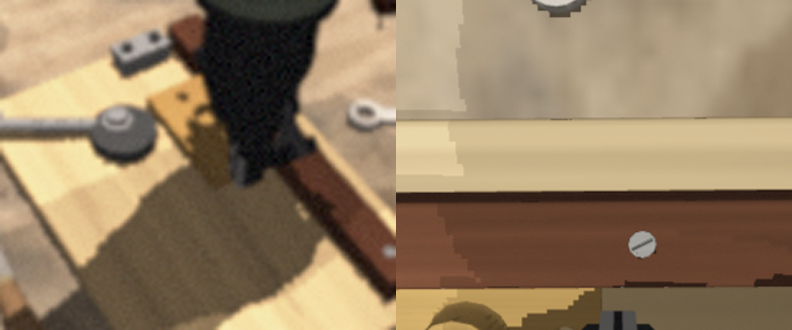

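The plate is riding along the fence, and the sideways force means my push leans into it. I'll relieve that and follow the fence's direction.

>>> play_rows(deltas=[[-2,0,0,0,0,0,0],[-0.2,6,0,0,0,0,0],[-0.2,6,0,0,0,0,0],[-0.2,5,0,0,0,0,0],[0,0,0,0,0,0,0]])

```text
clock: 9.35
position: [0.5521, -0.0373, 0.0236]
tool_rot: [-1.771, 1.57, 1.394]
force: [0.4, 0.0, -0.3]
grip_width: -0.0002
```

>>> play_rows(deltas=[[0,3,0,0,0,0,0],[0,3,0,0,0,0,0],[0,2,0,0,0,0,0],[0,2,0,0,0,0,0]])

```text
clock: 9.85
position: [0.552, -0.0281, 0.0236]
tool_rot: [0.636, 1.571, -2.483]
force: [-0.2, -1.6, -0.6]
grip_width: -0.0
```

>>> play_rows(deltas=[[0,2,0,0,0,0,0],[0,2,0,0,0,0,0],[0,0,0,0,0,0,0]])

```text
clock: 10.22
position: [0.552, -0.0238, 0.0236]
tool_rot: [-1.706, 1.571, 1.459]
force: [0.4, -0.7, 0.6]
grip_width: -0.0001
```

>>> play_rows(deltas=[[0,2,0,0,0,0,0],[0,2,0,0,0,0,0],[0,2,0,0,0,0,0]])

```text
clock: 10.6
position: [0.5521, -0.0197, 0.0236]
tool_rot: [1.521, 1.569, -1.599]
force: [0.9, -16.5, -1.5]
grip_width: -0.0001
```

>>> play_rows(deltas=[[0,1,0,0,0,0,0],[0,0,0,0,0,0,0]])

```text
clock: 10.85
position: [0.552, -0.0197, 0.0237]
tool_rot: [1.514, 1.568, -1.608]
force: [1.2, -15.8, -1.0]
grip_width: -0.0002
```

>>> play_rows(deltas=[[0,-8,0,0,0,0,0],[0,-15,0,0,0,0,0],[-20,0,40,0,0,0,0],[-30,0,40,0,0,0,0],[-30,0,40,0,0,0,0],[-30,15,40,0,0,0,0],[-20,15,40,0,0,0,0],[0,0,0,0,0,0,0]])

```text
clock: 11.85
position: [0.4223, -0.0099, 0.2262]
tool_rot: [3.051, 1.566, -0.068]
force: [0.5, -0.1, 0.8]
grip_width: 0.0001
```

```bash
python3 - <<'E'
from h import *
import pickle
s=telemetry.observe();print(s["position"],s["qd"].round(3))
c=cam("wrist");pickle.dump(c,open("w4.pkl","wb"))
a=grab("wrist","wrist4.png")
cv2.imwrite("pics/w4b.png",cv2.resize(a[0:270,60:420],None,fx=2.2,fy=2.2,interpolation=cv2.INTER_CUBIC)[:,:,::-1])
E
```

```text
[ 0.42227898 -0.00992005  0.22622754] [ 0.003  0.076  0.025  0.005  0.027 -0.051  0.001]
```

View pics/w4b.png

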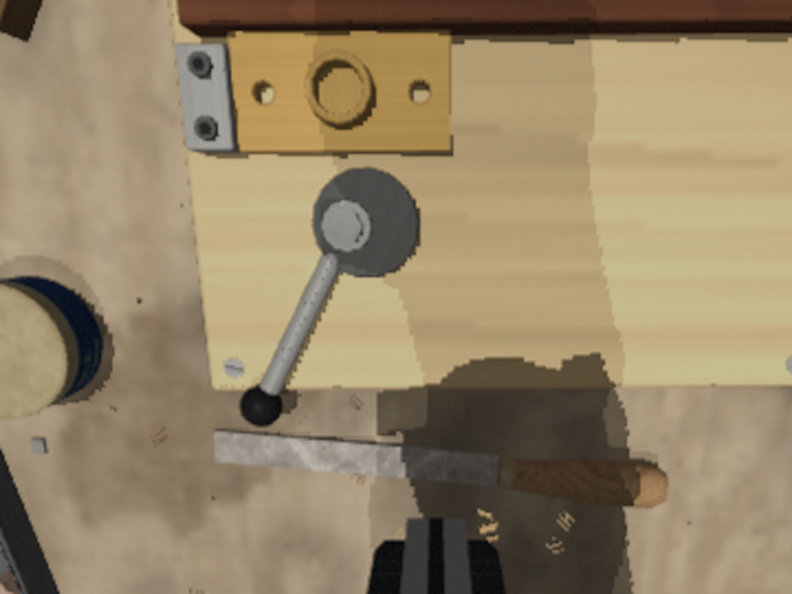

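The plate is in the corner, against the stop on the left and the fence at the top. The bolt head is at (345,225), the ball at (261,405) and the lever is still open. Next I'll plan the lever sweep.

```bash
python3 - <<'E'
from h import *
import pickle
c=pickle.load(open("w4.pkl","rb"))
f=lambda L:(np.array(L,float)+.5)/2.2-.5+[60,0]
r=lambda L,z:(ray("wrist",f(L),z,c)[:,:2]*1e3).round(1)
print("plate",r([(230,32),(450,33),(451,151),(238,149)],.030),"boss c",r([(338,90)],.044))
p=r([(345,225)],.042)[0];k=r([(261,405)],.0315)[0];print("bolt",p,"knob",k,k-p)
print("stop face bottom/top",r([(236,150)],.018),r([(233,150)],.038),"file top edge",r([(215,430),(400,442)],.006))
seat=r([(230,32),(450,33),(451,151),(238,149)],.030).mean(0);th=.0236
R=np.array([[np.cos(th),-np.sin(th)],[np.sin(th),np.cos(th)]])
pv=seat+R@[-59.1,0];print("seat",seat,"pivot",pv)
for q in np.arange(.1,1.6,.15):
    a=np.radians(135)+q+th; u=np.array([np.cos(a),np.sin(a)]); n=np.array([u[1],-u[0]]) # cw side
    print(round(q,2),(pv+70*u).round(1),(pv+70*u+n*20).round(1))
E
```

```text
plate [[574.7  85.9]
 [576.6 -13. ]
 [527.3 -14.9]
 [525.9  85.6]] boss c [[550.  36.]]
bolt [492.9  34.2] knob [400.8  81.4] [-92.1  47.2]
stop face bottom/top [[526.3  89.9]] [[524.8  85.7]] file top edge [[377.8 115.3]
 [372.8   9.4]]
seat [551.125  35.9  ] pivot [492.0414574   34.50536947]
0.1 [436.8  77.5] [449.1  93.3]
0.25 [431.   68.8] [440.8  86.2]
0.4 [426.6  59.3] [433.7  78. ]
0.55 [423.6  49.2] [427.8  68.8]
0.7 [422.2  38.8] [423.4  58.8]
0.85 [422.3  28.3] [420.6  48.3]
1.0 [424.  18.] [419.3  37.4]
1.15 [427.3   8. ] [419.7  26.5]
1.3 [431.9  -1.4] [421.7  15.8]
1.45 [438. -10.] [425.3   5.5]
```

>>> play_rows(deltas=[[6,34,-20,0,0,0,0],[6,34,-40,0,0,0,0],[6,34,-40,0,0,0,0],[0,0,-40,0,0,0,0],[0,0,-35,0,0,0,0],[0,0,-17,0,0,0,0],[0,0,-8,0,0,0,0],[0,0,0,0,0,0,0]])

```text
clock: 12.9
position: [0.4398, 0.0915, 0.0231]
tool_rot: [0.185, 1.57, -2.934]
force: [0.6, -0.2, 1.2]
grip_width: -0.0004
```

>>> play_rows(deltas=[[-4,-8,0,0,0,0,0],[-4,-9,0,0,0,0,0],[-5,-11,0,0,0,0,0],[-3.5,-10,0,0,0,0,0],[-2,-10.5,0,0,0,0,0],[-0.5,-10.5,0,0,0,0,0],[1,-10,0,0,0,0,0]])

```text
clock: 13.78
position: [0.422, 0.0221, 0.0236]
tool_rot: [0.149, 1.571, -2.97]
force: [0.5, 2.7, 0.8]
grip_width: -0.0004
```

>>> play_rows(deltas=[[0.7,-5,0,0,0,0,0],[0.8,-4.5,0,0,0,0,0],[1.5,-4.5,0,0,0,0,0],[2,-4.5,0,0,0,0,0],[2,-3.5,0,0,0,0,0],[2,-3,0,0,0,0,0]])

```text
clock: 14.52
position: [0.4307, -0.0008, 0.0235]
tool_rot: [-1.288, 1.569, 1.878]
force: [-6.2, 17.6, 2.7]
grip_width: 0.0
```

>>> play_rows(deltas=[[1.5,-1.5,0,0,0,0,0],[1,-1,0,0,0,0,0],[0,0,0,0,0,0,0]])

```text
clock: 14.9
position: [0.4329, -0.0032, 0.0235]
tool_rot: [-0.969, 1.569, 2.197]
force: [-6.0, 13.8, 2.2]
grip_width: -0.0002
```

Still moving, so I'll push on until it stops hard.

>>> play_rows(deltas=[[1.5,-1.5,0,0,0,0,0],[1,-1,0,0,0,0,0],[0,0,0,0,0,0,0]])

```text
clock: 15.28
position: [0.4339, -0.0044, 0.0232]
tool_rot: [-0.633, 1.566, 2.535]
force: [-15.2, 25.8, 8.0]
grip_width: 0.0
```

>>> play_rows(deltas=[[1,-1,0,0,0,0,0],[1,-1,0,0,0,0,0],[0,0,0,0,0,0,0]])

```text
clock: 15.65
position: [0.4344, -0.005, 0.023]
tool_rot: [-0.554, 1.564, 2.615]
force: [-25.7, 38.3, 15.2]
grip_width: -0.0004
```

It has reached the end stop: the force jumped with almost no motion. I'll back off and check.

>>> play_rows(deltas=[[-3,4,0,0,0,0,0],[-5,8,0,0,0,0,0],[-2,8,20,0,0,0,0],[0,0,45,0,0,0,0],[0,-5,50,0,0,0,0],[0,-5,50,0,0,0,0],[0,-5,40,0,0,0,0],[0,0,0,0,0,0,0]])

```text
clock: 16.65
position: [0.4291, -0.0048, 0.2311]
tool_rot: [2.964, 1.566, -0.157]
force: [0.1, -0.2, -1.6]
grip_width: 0.0
```

```bash
python3 - <<'E'
from h import *
import pickle
s=telemetry.observe();print(s["position"],s["qd"].round(3),s["force"])
c=cam("wrist");pickle.dump(c,open("w5.pkl","wb"))
a=grab("wrist","wrist5.png")
cv2.imwrite("pics/w5b.png",cv2.resize(a[0:270,60:420],None,fx=2.2,fy=2.2,interpolation=cv2.INTER_CUBIC)[:,:,::-1])
E
```

```text
[ 0.42913527 -0.00479571  0.2310753 ] [-0.019  0.056  0.007  0.048  0.023 -0.05  -0.029] [ 0.1158478  -0.1560504  -1.62994955]
```

View pics/w5b.png

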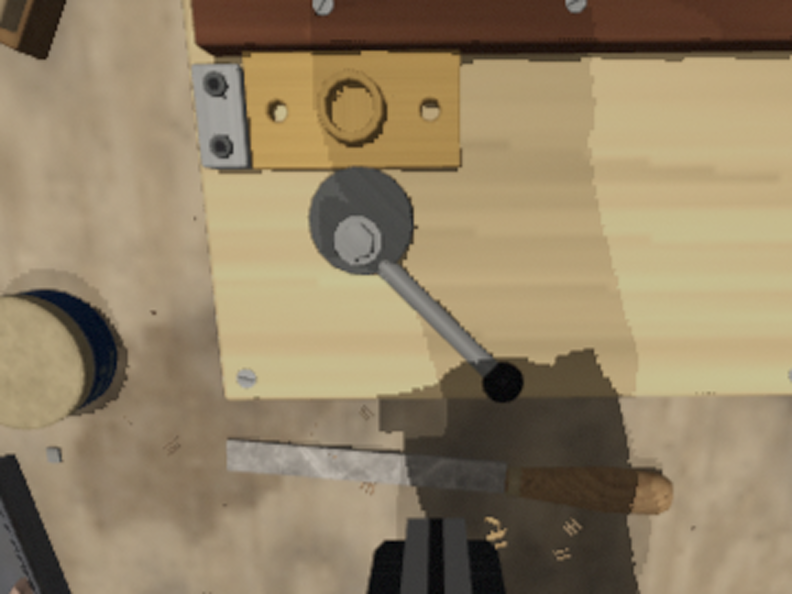

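The lever is round and the cam bears on the plate. The plate is against the stop and the fence, and the file and tin are undisturbed. I'll measure the numbers.

```bash
python3 - <<'E'
from h import *
import pickle
c=pickle.load(open("w5.pkl","rb"))
f=lambda L:(np.array(L,float)+.5)/2.2-.5+[60,0]
r=lambda L,z:(ray("wrist",f(L),z,c)[:,:2]*1e3).round(1)
P=r([(243,53),(460,54),(460,168),(250,166)],.030);print("plate",P,P.mean(0))
p=r([(358,240)],.042)[0];k=r([(502,381)],.0315)[0];d=k-p
print(p,k,"q",(np.arctan2(d[1],d[0])-np.radians(135)-.0236)%(2*np.pi))
d=k-[492,34.5];print("q nominal pivot",(np.arctan2(d[1],d[0])-np.radians(135)-.0236)%(2*np.pi))
a=cv2.imread("pics/wrist5.png")
z1=cv2.resize(a[15:85,140:275],None,fx=5.8,fy=5.8,interpolation=cv2.INTER_CUBIC);cv2.imwrite("pics/z5.png",z1)
E
```

```text
plate [[574.4  86.6]
 [576.  -13.2]
 [526.9 -14.7]
 [525.8  86.5]] [550.775  36.3  ]
[492.9  33.6] [422.1 -40.1] q 1.5672628371538853
q nominal pivot 1.5797108154857487
```

View pics/z5.png

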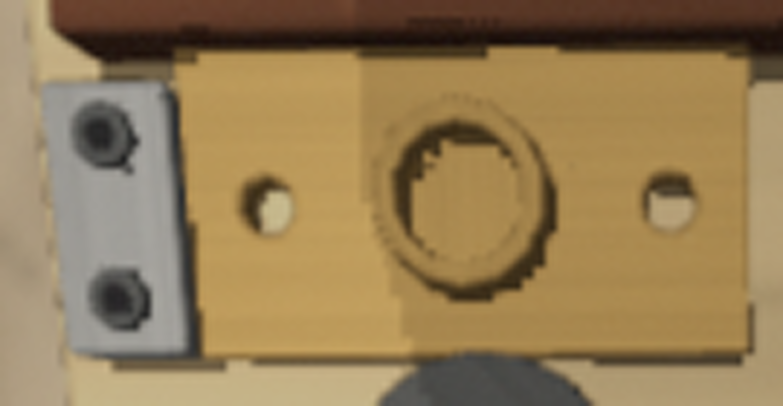

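There is no gap at the stop or along the fence, and the lever measures 1.57 rad. Handing in.

```bash
python3 -c "
from h import *
workorder.job_done();print(telemetry.observe()['clock'])"
```

```text
the job is handed in; nothing more can be done
the job is handed in; nothing more can be done
```

The plate is home in the corner and the cam lever is locked. I handed the job in after about 17 s of the 72 s allowed, with the arm clear of everything.

- **Plate:** With shut fingertips I pushed it flat against the fence, then along the fence to the end stop, where it met about 16 N. Part-way along I had to ease a sideways lean of about 8 N into the fence. The last wrist view shows no gap at the fence or the stop. Its centre measures within about 1 mm of where the first wrist view put the seat.
- **Lever:** I pushed it counter-clockwise until it stopped moving. The last push reached about 49 N at the fingertips. It measures about 1.57 rad (1.57 and 1.58 by two estimates), and it stayed there after I backed off.
- **Other things:** The file and tin look unmoved in the last picture. The tee was not in that view; I last saw it, undisturbed, before the push along the fence, and the arm did not go near it.
- **What disagreed:** Early readings of the stop's face and the plate's size were 2–6 mm off the given sizes. I put this down to picking the wrong edges in the pictures, and relied on the contact forces for the final position instead.

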